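# Dress two shafts with their parts

### The arm

A 6-joint arm with a two-finger parallel gripper is mounted at the origin on the work surface. World frame = base frame: x ahead of the robot, y to its left, z up, the work surface at z = 0. Lengths are in m, angles in rad, forces in N, time in s.
With the tool pointing down it reaches from about 0.3 to 0.775 m from the base axis. Payload 14.6 kg.
Tool frame: the origin (TCP) lies at the very end of the fingers, on their centre line; the grasp point (between the pads) lies 19 mm behind it; z points along the fingers, y is the line along which they close (so a half turn about z gives the same grasp; the last joint's range is limited). The gripper opens to 94 mm and grips with 3 to 60 N. Pads are 16 mm wide; open, the fingers measure 119 mm over their backs; the gripper's body (75 mm by 177 mm) begins 78 mm behind the grasp point.
Start: joints at [-1.356, 0.3, 1.521, -0, 1.321, -0.067], TCP at [0.153, -0.528, 0.205] pointing down, gripper open.
Joint ranges: [-3.03, 3.03], [-0.79, 2.21], [0.23, 2.52], [-1.04, 4.18], [0, 3.07], [-2.55, 2.55]. Speed limits (rad/s): [2.22, 2.22, 2.57, 3.14, 3.14, 3.14].

### API

Orientations are given as [roll, pitch, yaw] about the fixed x, y, z axes, in that order (R = Rz(yaw) Ry(pitch) Rx(roll)).
In Python, from station import ctrl gives the robot as it stands.
- The arm moves only by the shell command python3 -m pendant 'ROWS' [OPENING] [FORCE]. ROWS is JSON, a list of rows, each a list of 2 entries, a list of its own where there are three numbers: the shift along the world's x, y, z in cm, then the turn about the world's z in rad. A call has 1 to 20 rows; each row shifts and turns the commanded pose from where the row before left it; what a row does not reach is not made up. A row lasts 1/12 s, in which the tool goes at most 41.7 mm and 7.16 degrees, less where a joint would pass 70% of its speed; a pose out of reach is approached as far as the arm can. A call is refused whole if a number of a shift passes 4.17 or a number of a turn 0.125, either way. A call with a gripper value outside its range is refused whole. OPENING is the opening, from 0 (shut) to 1 (fully open), set as the call begins (- or left out, the last holds). The fingers move at their own pace and stop on an object; FORCE is the grip in N (left out, the last holds). Time passes only in rows, so rows that do not move let the fingers close. It gives the time, the measured TCP pose, the force, the opening and the grip force at its end, in the units of the state.
- ctrl.get_obs(): the state, without advancing time (a new reading comes with each control period).
- ctrl.camera(name): name is "side" or "top" or "wrist"; returns a dict with "color" (480x640x3 uint8, red, green, blue), "intrinsics" (3x3 intrinsics, pixels), "camera_from_world" (4x4, takes a point from world to camera coordinates). Camera axes: x right, y down, z forward; pixel columns grow to the right and rows downward; lengths in m; the calibration is good to about 2 mm. A picture is of the moment at which its call begins. There is no depth.
- ctrl.hand_in(): hands the job in; it is judged then, once.
The state is a dict: "time_s": time; "qpos": joint angles; "joint_vel": joint speeds; "tau": joint torques, N m; "ee_pos": TCP position; "eef_rot": TCP orientation; "force": force on the tool from outside, world axes, zero at the start; "moment": the same for the moment, N m; "grip_width": finger opening in m; "grip_force": force on a finger pad.
Only numpy, scipy, OpenCV 4.12 (cv2) and the standard library are available. Lean on these libraries where they do the work, as an engineer would, in place of code of your own. Each camera call takes 0.05 s, during which the arm holds its last target. There are 200 camera calls.

### The job

Put the loose parts back on their two upright shafts in the right order. On the shaft of the green stand: first the brass spacer, then the steel bearing, then the black pulley on top; on the shaft of the blue stand: first the white fan, hub upwards, then the orange clamp ring on top. Lower each part down its shaft onto what lies below it rather than dropping it, leave the tin, wrench and bolt tray alone, and finish with everything lying flat and released.

Things in the scene. Friction and masses are not known exactly. Their poses are not given: they have to be found in the camera images.
- green_stand: Green stand fixed to the bench: base plate 96 x 80 x 12 mm; on it a dark steel boss, diameter 52 mm, whose flat top (the seat) is 30 mm above the bench; from it a bright steel shaft, diameter 16 mm, stands upright to 80 mm above the bench, its last 8 mm tapering to 7 mm. Origin: on the shaft's axis at bench level, z up. Takes, from below: spacer, bearing, pulley.
- blue_stand: Blue stand fixed to the bench: base plate 96 x 80 x 12 mm; on it a dark steel boss, diameter 52 mm, whose flat top (the seat) is 30 mm above the bench; from it a bright steel shaft, diameter 16 mm, stands upright to 80 mm above the bench, its last 8 mm tapering to 7 mm. Origin: on the shaft's axis at bench level, z up. Takes, from below: fan, clamp ring.
- spacer: Brass spacer: plain collar, 36 mm outside diameter, 16 mm high, about 0.1 kg. Bore 22 mm right through along z; grip it across at any yaw. Starts flat on the bench, z up; origin: centre of its underside.
- bearing: Steel-grey bearing with a circle of dark balls showing on top: ring, 50 mm outside diameter, 14 mm high, about 0.15 kg. Bore 22 mm right through along z; grip it across at any yaw. Starts flat on the bench, z up; origin: centre of its underside.
- pulley: Black belt pulley: 56 mm outside diameter, 22 mm high, with a groove 8 mm high (7 to 15 mm above its underside) round its middle, 49 mm in diameter; about 0.3 kg. Grip it across the rims. Bore 22 mm right through along z; grip it across at any yaw. Starts flat on the bench, z up; origin: centre of its underside.
- fan: White fan: disc 74 mm in diameter, 4 mm thick, with ten upright blades (up to 11 mm above the underside, 18 to 36 mm from the axis) and a round hub, diameter 34 mm, up to 30 mm; about 0.12 kg. Grip the hub with fingertips above the blades (at 12 to 30 mm). Bore 22 mm right through along z. Starts flat on the bench, hub up, z up; origin: centre of its underside.
- clamp_ring: Orange clamp ring: plain ring, 44 mm outside diameter, 14 mm high, about 0.06 kg. Bore 22 mm right through along z; grip it across at any yaw. Starts flat on the bench, z up; origin: centre of its underside.
- grease_tin: Yellow-banded upright tin, 66 mm in diameter, 70 mm high; origin: centre of its underside. Bystander, loose: leave it where it is (do not shift it by 30 mm).
- wrench: Steel wrench about 180 mm long lying on the bench, its length along its own x; origin on its underside. Bystander, loose: leave it where it is (do not shift it by 30 mm).
- bolt_tray: Red open tray of bolts 80 x 110 x 35 mm (x, y, z); origin: centre of its underside. Bystander, loose: leave it where it is (do not shift it by 30 mm).
Things that resemble listed ones, but are neither listed nor needed, are in the scene too. Leave any red look-alike of the green_stand alone. Several things have the shape of the spacer; the one meant has the colours described above.

How it is judged:
By the outcome, as a careful person would: the job done as asked, in the order asked, and still so for the second after the job is handed in, with the robot touching nothing.
It also fails if it takes over 120 s, if anything falls off the work surface, if the arm or the gripper's body presses on something with over 40 N, if the wrist force passes 120 N, or if a joint passes its speed limit or range.

## Working session

There is one attempt and no reset: what is moved stays moved. The work goes in short steps, Python scripts to look and compute and a shell command to move; the robot and the scene stay as the last step left them, time stands still between calls to the robot, and variables do not carry over. Pictures are saved under pics/ and viewed, at most 14 in all, crops included, and the job is handed in when it is done.

```bash
mkdir -p pics; ls
python3 - <<'E'
from station import ctrl
import cv2,numpy as np
np.set_printoptions(precision=4,suppress=True)
for n in ["side","top"]:
    c=ctrl.camera(n); cv2.imwrite(f"pics/{n}0.png",c["color"][:,:,::-1]); print(n,c["intrinsics"],c["camera_from_world"])
o=ctrl.get_obs(); print(o)
E
```

```text
pics
side [[450.1978   0.     322.9977]
 [  0.     450.1978 244.5362]
 [  0.       0.       1.    ]] [[ 0.8811 -0.4726  0.0151 -0.5551]
 [-0.3212 -0.6217 -0.7144  0.2344]
 [ 0.347   0.6246 -0.6996  0.7299]
 [ 0.      0.      0.      1.    ]]
top [[490.8682   0.     323.0508]
 [  0.     490.8682 246.7911]
 [  0.       0.       1.    ]] [[-0.0022 -0.9998 -0.0178  0.0011]
 [-0.9962  0.0037 -0.0873  0.6272]
 [ 0.0873  0.0175 -0.996   1.0838]
 [ 0.      0.      0.      1.    ]]
{'time_s': 0.1, 'qpos': array([-1.3556,  0.3004,  1.5215, -0.    ,  1.3207, -0.0666]), 'joint_vel': array([ 0.0003, -0.0001, -0.0015,  0.0003,  0.0013,  0.0003]), 'tau': array([ -0.0012, -53.2645, -35.3285,   0.0709,   0.0235,  -0.0001]), 'ee_pos': array([ 0.1529, -0.5281,  0.205 ]), 'eef_rot': array([-3.1406, -0.0001,  0.2818]), 'force': array([-0.6105, -0.1408, -0.4574]), 'moment': array([ 0.0086,  0.0141, -0.0104]), 'grip_force': 0.0, 'grip_width': 0.09384589028232328}
```

View pics/top0.png

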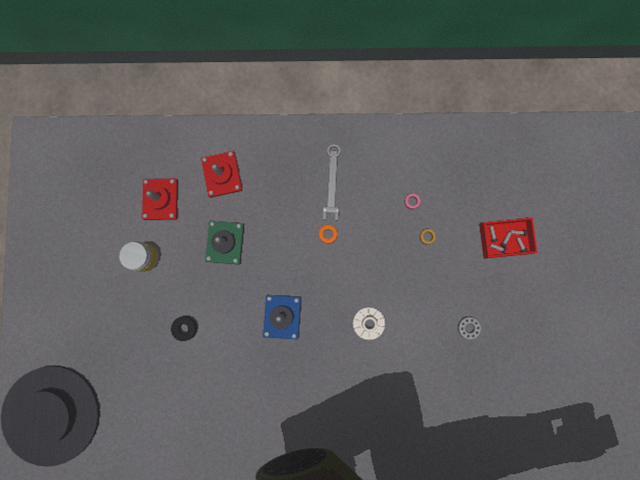

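View pics/side0.png

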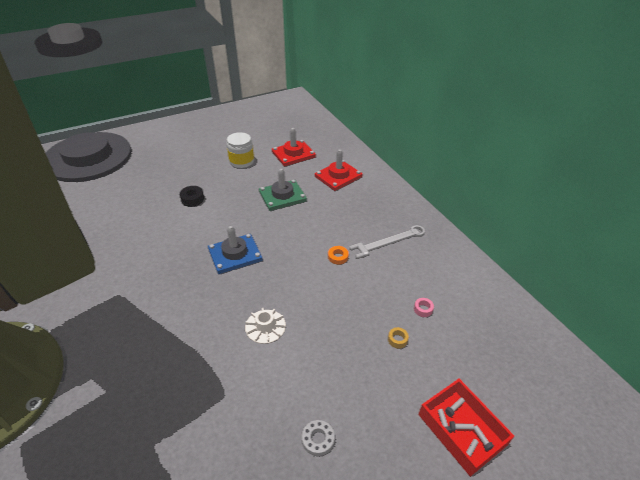

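The top view shows the green stand at (224,242), blue stand (282,317), pulley (184,328), fan (369,323), bearing (470,328), brass spacer (428,237) and clamp ring (328,234). The wrench's jaw is close to the ring at (331,213). The look-alikes are the pink ring at (413,201) and the red stands at (160,199) and (222,173). The side view agrees.

```bash
cat > h.py <<'E'
from station import ctrl
import cv2,numpy as np
np.set_printoptions(precision=4,suppress=True)
def ray(c,uv,z):
    K,T=c["intrinsics"],c["camera_from_world"]; R,t=T[:3,:3],T[:3,3]
    d=R.T@np.linalg.solve(K,[uv[0],uv[1],1.]); o=-R.T@t
    return (o+d*(z-o[2])/d[2])[:2]
def proj(c,p):
    q=c["camera_from_world"]@np.r_[p,1]; q=c["intrinsics"]@q[:3]; return q[:2]/q[2]
HSV={"green":((60,80,30),(85,255,200)),"blue":((105,120,40),(125,255,255)),"spacer":((15,120,90),(24,255,255)),
 "clamp":((6,200,150),(14,255,255)),"pulley":((0,0,0),(180,255,45)),"fan":((0,0,150),(180,60,255)),"bearing":((0,0,120),(180,40,255))}
def blob(c,name,uv,r):
    """hull of the colour mask within r px of uv -> hull (px), its rotated rect, area"""
    hsv=cv2.cvtColor(c["color"],cv2.COLOR_RGB2HSV); m=cv2.inRange(hsv,*HSV[name])
    w=np.zeros_like(m); cv2.circle(w,(int(uv[0]),int(uv[1])),int(r),255,-1); m&=w
    m=cv2.morphologyEx(m,cv2.MORPH_OPEN,np.ones((2,2),np.uint8))
    p=cv2.findNonZero(m); h=cv2.convexHull(p); return h
def cen(h):
    M=cv2.moments(h); return np.array([M["m10"]/M["m00"],M["m01"]/M["m00"]])
E
python3 - <<'E'
from h import *
c=ctrl.camera("top"); s=ctrl.camera("side")
S={"green":((224,242),35,.010,(284,192),32),"blue":((282,317),35,.010,(236,252),36),"spacer":((428,237),14,.009,(398,338),18),"clamp":((328,234),16,.008,(339,255),18),
"pulley":((184,328),22,.012,(192,196),20),"fan":((369,323),24,.005,(265,325),26),"bearing":((470,328),20,.008,(319,437),26)}
for n,(uv,r,z,uv2,r2) in S.items():
    h=blob(c,n,uv,r); p=ray(c,cen(h),z); h2=blob(s,n,uv2,r2)
    w=[ray(c,q[0],z) for q in h]; e=cv2.minAreaRect(np.array(w,np.float32))
    print(n,p,"r",np.hypot(*p),"size mm",np.array(e[1])*1e3,"rect",np.array(e[0]),e[2],"side",ray(s,cen(h2),z))
c=ctrl.camera("wrist");print(c["intrinsics"],c["camera_from_world"])
E
```

```text
green [0.6373 0.2252] r 0.6759539942808113 size mm [78.6481 93.8678] rect [0.6377 0.226 ] 85.03392028808594 side [0.6398 0.2254]
blue [0.4671 0.0917] r 0.476063408747511 size mm [78.9332 94.8651] rect [0.4674 0.0918] 86.25955200195312 side [0.4699 0.0894]
spacer [ 0.6501 -0.2424] r 0.693827171532948 size mm [33.8942 32.7919] rect [ 0.6499 -0.2421] 44.078792572021484 side [ 0.6545 -0.2397]
clamp [ 0.6567 -0.0136] r 0.6568159330454042 size mm [36.9515 37.1513] rect [ 0.6562 -0.0141] 89.74605560302734 side [ 0.6596 -0.0046]
pulley [0.4427 0.3086] r 0.53963618406726 size mm [51.3105 43.4281] rect [0.4435 0.3082] 1.362046241760254 side [0.4458 0.3135]
fan [ 0.4521 -0.1057] r 0.4642500460821958 size mm [70.4535 72.1402] rect [ 0.4525 -0.1056] 89.56182098388672 side [ 0.455  -0.1117]
bearing [ 0.4412 -0.3335] r 0.5531118297065405 size mm [47.172  44.7676] rect [ 0.4413 -0.333 ] 88.27710723876953 side [ 0.448  -0.3295]
[[355.2127   0.     319.4535]
 [  0.     355.2127 239.2809]
 [  0.       0.       1.    ]] [[ 0.2791 -0.9603 -0.0001 -0.55  ]
 [-0.92   -0.2674  0.2867 -0.0311]
 [-0.2753 -0.0799 -0.958   0.3924]
 [ 0.      0.      0.      1.    ]]
```

```bash
python3 -m pendant '[[[3.3,1.9,0],0],[[3.3,1.9,0],0],[[3.3,1.9,0],0],[[3.3,1.9,0],0],[[3.3,1.9,0],0],[[3.3,1.9,0],0],[[3.3,1.9,0],0],[[3.3,1.9,0],0],[[3.3,1.9,0],0],[[3.3,1.9,0],0],[[3.3,1.9,0],0],[[3.3,1.9,0],0],[[3.3,1.9,0],0],[[3.3,1.9,0],0],[[3.5,2,0],0],[[0,0,0],0],[[0,0,0],0],[[0,0,0],0]]' 0.7
python3 - <<'E'
from h import *
c=ctrl.camera("wrist"); cv2.imwrite("pics/w1.png",c["color"][:,:,::-1]); o=ctrl.get_obs()
print(o["ee_pos"],o["eef_rot"],proj(c,[.65,-.242,.008]),proj(c,np.r_[o["ee_pos"][:2],0]))
E
```

```text
time_s: 1.75
ee_pos: [0.6495, -0.2426, 0.205]
eef_rot: [-3.141, 0.001, 0.282]
force: [-0.1, -0.5, -1.1]
grip_width: 0.0661
grip_force: 0.0
[ 0.6492 -0.243   0.2055] [3.1416 0.0003 0.281 ] [318.9335 212.497 ] [319.6457 211.8713]
```

View pics/w1.png

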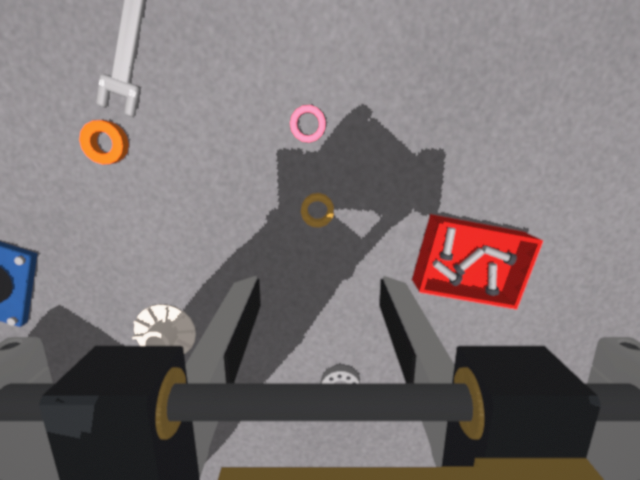

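Spacer centre is at about (318,210), in the arm's shadow, against a predicted (319,212). I'll measure it from here, plus the clamp ring at (103,142).

```bash
cat >> h.py <<'E'
HSV["spacer"]=((10,100,40),(28,255,255)); HSV["clamp"]=((4,150,60),(14,255,255))
def wmeas(name,guess,z,r,cam="wrist",c=None):
    c=c or ctrl.camera(cam); h=blob(c,name,proj(c,np.r_[guess,z]),r)
    w=np.array([ray(c,q[0],z) for q in h],np.float32); (x,y),R=cv2.minEnclosingCircle(w)
    p=ray(c,cen(h),z); o=ctrl.get_obs()
    print(name,"cen",p,"circ",np.array([x,y]),"dia mm",R*2e3,"go cm",(p-o["ee_pos"][:2])*100); return p
E
python3 - <<'E'
from h import *
wmeas("spacer",[.65,-.242],.016,26)
wmeas("clamp",[.657,-.012],.014,30)
E
```

```text
spacer cen [ 0.6531 -0.24  ] circ [ 0.6529 -0.2401] dia mm 36.82450205087662 go cm [0.4006 0.331 ]
clamp cen [ 0.66   -0.0142] circ [ 0.6602 -0.0142] dia mm 48.39388281106949 go cm [ 1.0832 22.9103]
```

```bash
python3 -m pendant '[[[0.35,0.25,-3],0],[[0,0,-3],0],[[0,0,-3],0],[[0,0,-3],0],[[0,0,-3],0],[[0,0,-2.2],0],[[0,0,-1.5],0],[[0,0,-1],0],[[0,0,-0.5],0],[[0,0,0],0],[[0,0,0],0]]' 0.7
python3 -m pendant '[[[0,0,0],0],[[0,0,0],0],[[0,0,0],0],[[0,0,0],0],[[0,0,0],0],[[0,0,0],0],[[0,0,0],0],[[0,0,0],0],[[0,0,0],0],[[0,0,0],0]]' 0 20
```

```text
time_s: 2.82
ee_pos: [0.654, -0.2402, 0.0047]
eef_rot: [3.141, -0.001, 0.282]
force: [0.2, -0.7, 0.4]
grip_width: 0.0659
grip_force: 0.0
time_s: 3.65
ee_pos: [0.6535, -0.2398, 0.0037]
eef_rot: [3.141, -0.0, 0.282]
force: [-1.8, 1.0, 3.4]
grip_width: 0.0344
grip_force: 20.0
```

```bash
python3 -m pendant '[[[0,0,1],0],[[0,0,3],0],[[0,0,4],0],[[0,0,4],0],[[0,2,3],0],[[0,3.5,1],0],[[0,3.7,0],0],[[0,3.7,0],0],[[0,3.7,0],0],[[0,3.7,0],0],[[0,3.7,0],0],[[0,3.7,0],0],[[0,3.7,0],0],[[-0.4,3.7,0],0],[[-0.4,3.7,0],0],[[-0.4,3.7,0],0],[[-0.4,2,0],0],[[0,1.6,0],0],[[0,0,0],0],[[0,0,0],0]]'
python3 - <<'E'
from h import *
c=ctrl.camera("wrist"); cv2.imwrite("pics/w2.png",c["color"][:,:,::-1]); o=ctrl.get_obs()
print(o["ee_pos"],o["eef_rot"],[proj(c,[.6375,.2255,z]) for z in (.08,.03,.012)])
E
```

```text
time_s: 5.32
ee_pos: [0.6376, 0.2211, 0.1635]
eef_rot: [3.141, 0.0, 0.282]
force: [-0.0, -0.5, -0.7]
grip_width: 0.034
grip_force: 20.0
[0.6377 0.2203 0.1635] [3.1413 0.0001 0.2813] [array([313.76  , 243.3493]), array([314.5597, 227.0055]), array([314.7925, 222.2463])]
```

View pics/w2.png

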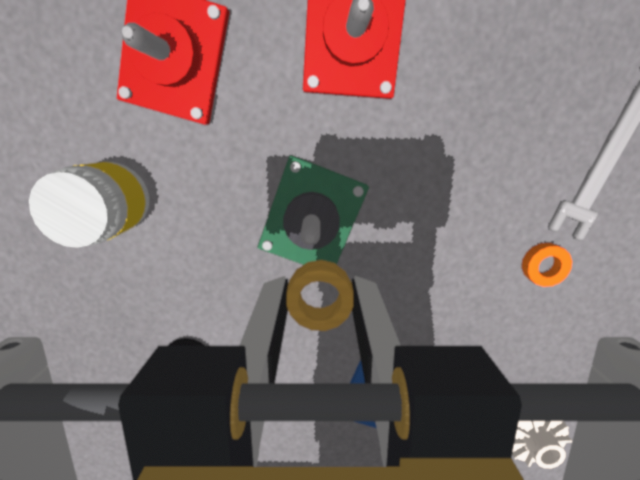

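Held spacer is at (320,296). The green stand's boss is around (312,219) with the shaft tip near (311,237), slightly farther out than predicted. I'll measure it and zoom.

Run:
```python
from h import *
HSV["green"]=((60,60,20),(90,255,200))
c=ctrl.camera("wrist"); o=ctrl.get_obs()
h=blob(c,"green",(312,215),75); w=np.array([ray(c,q[0],.012) for q in h],np.float32); e=cv2.minAreaRect(w); print("plate",e, "cen",ray(c,cen(h),.012))
h=blob(c,"spacer",(320,296),45); print("spacer px",cen(h),"at z top",ray(c,cen(h),o["ee_pos"][2]-.004+.016),o["ee_pos"])
im=c["color"][150:340,220:420,::-1]; cv2.imwrite("pics/w2c.png",cv2.resize(np.clip(im*1.8,0,255).astype(np.uint8),None,fx=4,fy=3.15,interpolation=2))
```

```text
plate ((0.6407896876335144, 0.22845542430877686), (0.0794898048043251, 0.09554499387741089), 85.20425415039062) cen [0.6444 0.2298]
spacer px [320.7544 296.422 ] at z top [0.64   0.2201] [0.6378 0.2199 0.1635]
```

View pics/w2c.png

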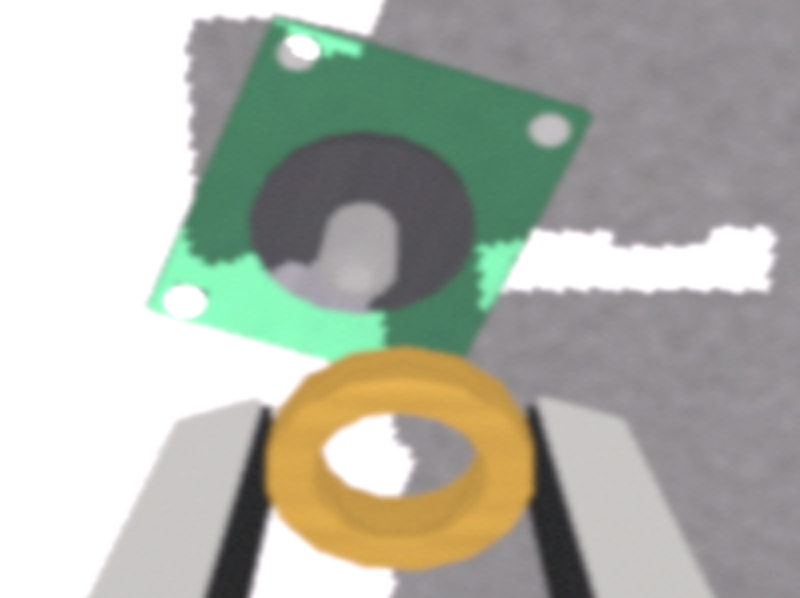

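The crop shows the plate with its boss centred at full-image (310.5,219) and the shaft tip at (310.5,238). The spacer sits square in the fingers.

Run:
```python
from h import *
c=ctrl.camera("wrist"); t=ctrl.camera("top"); s=ctrl.camera("side"); o=ctrl.get_obs()
print(ray(c,(310.5,237.9),.08),ray(c,(310.5,219.2),.03),o["ee_pos"])
# held-spacer bore: top rim ellipse centre crop (399,455)
print("bore",ray(c,(220+399/4,150+455/3.15),o["ee_pos"][2]+.012))
for p in ([.6405,.2275],[.6375,.2255]): print([proj(k,p+[z]) for k in (t,s) for z in (.08,.03)])
for n,k,u,v in (("top",t,224,242),("side",s,284,190)):
    im=k["color"][v-40:v+40,u-50:u+50,::-1]; cv2.imwrite(f"pics/{n}c.png",cv2.resize(im,None,fx=4,fy=4,interpolation=2))
cv2.imwrite("pics/tsc.png",np.hstack([cv2.imread("pics/topc.png"),cv2.imread("pics/sidec.png")]))
```

```text
[0.6413 0.2279] [0.6438 0.2298] [0.6378 0.22   0.1636]
bore [0.6411 0.2205]
[array([217.3514, 238.9449]), array([222.4691, 241.2183]), array([280.9339, 170.8675]), array([281.9884, 188.2509])]
[array([218.2476, 240.3183]), array([223.3266, 242.5309]), array([280.1029, 171.6637]), array([281.1869, 189.0583])]
```

View pics/tsc.png

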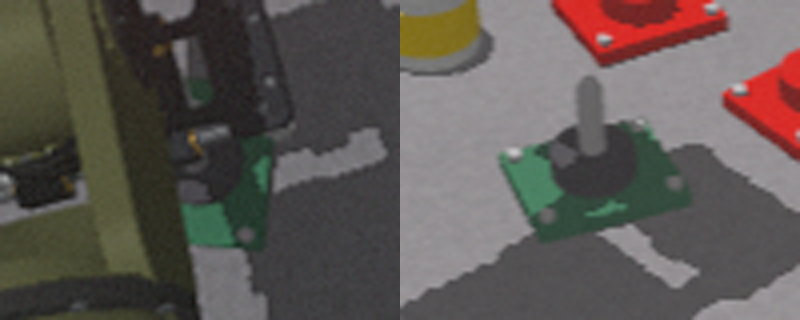

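Side tip is at (281,169.5), consistent with a shaft near (0.641,0.228). I'll move there just above the tip and look at the spacer against the shaft directly.

```bash
python3 -m pendant '[[[0.15,0.75,-2],0],[[0,0,-2],0],[[0,0,-1.5],0],[[0,0,-1],0],[[0,0,-0.4],0],[[0,0,0],0],[[0,0,0],0],[[0,0,0],0]]'
python3 - <<'E'
from h import *
c=ctrl.camera("wrist"); s=ctrl.camera("side"); o=ctrl.get_obs(); print(o["ee_pos"])
cv2.imwrite("pics/a.png",np.hstack([cv2.resize(c["color"][230:350,260:380,::-1],None,fx=3.3,fy=3.3,interpolation=2),cv2.resize(s["color"][130:210,240:320,::-1],(396,396),interpolation=2)]))
E
```

```text
time_s: 6.23
ee_pos: [0.6395, 0.2287, 0.0957]
eef_rot: [-3.142, -0.002, 0.282]
force: [0.2, -0.3, 0.9]
grip_width: 0.0345
grip_force: 20.0
[0.6393 0.2288 0.0955]
```

View pics/a.png

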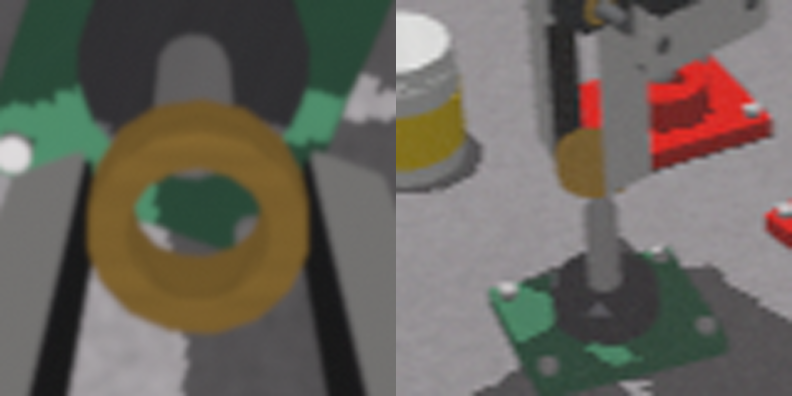

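Run:
```python
from h import *
c=ctrl.camera("wrist"); s=ctrl.camera("side"); o=ctrl.get_obs(); e=o["ee_pos"]; zb=e[2]-.004
def cw(p): return np.round((proj(c,p)-[260,230])*3.3)
def cs(p): return np.round((proj(s,p)-[240,130])*4.95)
print("held bottom/top at TCP: wrist",cw([e[0],e[1],zb]),cw([e[0],e[1],zb+.016]),"side",cs([e[0],e[1],zb]),cs([e[0],e[1],zb+.016]))
for p in ([.6395,.2285],[.642,.229]): print(p,"tip",cw(p+[.08]),cs(p+[.08]),"seat",cw(p+[.03]),cs(p+[.03]))
```

```text
held bottom/top at TCP: wrist [195. 189.] [195. 232.] side [198. 182.] [196. 153.]
[0.6395, 0.2285] tip [197. 162.] [200. 202.] seat [197.  73.] [205. 288.]
[0.642, 0.229] tip [198. 149.] [204. 200.] seat [198.  62.] [209. 286.]
```

```bash
python3 -m pendant '[[[0.17,0.05,0],0],[[0,0,0],0],[[0,0,-0.6],0],[[0,0,-0.6],0],[[0,0,-0.6],0],[[0,0,-0.6],0],[[0,0,-0.6],0],[[0,0,0],0],[[0,0,0],0]]'
```

```text
time_s: 7.18
ee_pos: [0.6405, 0.2292, 0.0639]
eef_rot: [-3.142, 0.001, 0.282]
force: [1.0, -0.7, -0.7]
grip_width: 0.0341
grip_force: 20.0
```

```bash
python3 -m pendant '[[[0,0,-0.6],0],[[0,0,-0.6],0],[[0,0,-0.6],0],[[0,0,-0.6],0],[[0,0,-0.3],0],[[0,0,-0.2],0],[[0,0,0],0],[[0,0,0],0],[[0,0,0],0]]'
```

```text
time_s: 7.93
ee_pos: [0.6408, 0.2293, 0.0358]
eef_rot: [3.142, -0.001, 0.282]
force: [-0.4, -0.8, -0.8]
grip_width: 0.0348
grip_force: 20.0
```

Go down gently until contact shows.

```bash
python3 -m pendant '[[[0,0,-0.1],0],[[0,0,-0.05],0],[[0,0,0],0],[[0,0,0],0]]'; python3 -m pendant '[[[0,0,-0.05],0],[[0,0,-0.05],0],[[0,0,0],0],[[0,0,0],0]]'
```

```text
time_s: 8.27
ee_pos: [0.6406, 0.2292, 0.034]
eef_rot: [-3.142, -0.0, 0.282]
force: [-0.3, -0.0, -1.0]
grip_width: 0.0344
grip_force: 20.0
time_s: 8.6
ee_pos: [0.6408, 0.2292, 0.0337]
eef_rot: [3.142, -0.0, 0.282]
force: [-2.0, -0.6, 5.2]
grip_width: 0.0345
grip_force: 20.0
```

```bash
python3 -m pendant '[[[0,0,0],0],[[0,0,0],0],[[0,0,0],0],[[0,0,0],0],[[0,0,1],0],[[0,0,3],0],[[0,0,4],0],[[0,0,4],0],[[0,0,4],0]]' 0.6
python3 -m pendant '[[[-1.3,-3.7,0],0],[[-1.3,-3.7,0],0],[[-1.3,-3.7,0],0],[[-1.3,-3.7,0],0],[[-1.3,-3.7,0],0],[[-1.3,-3.7,0],0],[[-1.3,-3.7,0],0],[[-1.3,-3.7,0],0],[[-1.3,-3.7,0],0],[[-1.3,-3.7,0],0],[[-1.3,-3.7,0],0],[[-1.3,-3.7,0],0],[[-1.3,-3.7,0],0],[[-1.3,-3.7,0],0],[[-1.3,-3.7,0],0],[[0,-0.5,0],0],[[0,0,0],0],[[0,0,0],0]]' 0.8
cat >> h.py <<'E'
def stack(p,z=.1):
    t=ctrl.camera("top"); s=ctrl.camera("side"); o=[]
    for k in (t,s):
        u,v=proj(k,[*p,.05]).astype(int); o.append(cv2.resize(k["color"][v-40:v+40,u-40:u+40,::-1],(390,390),interpolation=2))
    return np.hstack(o)
E
python3 - <<'E'
from h import *
c=ctrl.camera("wrist")
HSV["bearing"]=((0,0,105),(180,30,255))
for z in (.007,.014): wmeas("bearing",[.446,-.332],z,45,c=c)
u,v=proj(c,[.446,-.332,.01]).astype(int); 
a=cv2.resize(c["color"][v-60:v+60,u-60:u+60,::-1],(390,390))
cv2.imwrite("pics/b.png",np.hstack([a,stack([.641,.2285])[:,390:]]))
E
```

```text
time_s: 9.35
ee_pos: [0.6403, 0.2291, 0.1956]
eef_rot: [3.142, -0.0, 0.282]
force: [-0.2, 0.0, -0.2]
grip_width: 0.0565
grip_force: 0.0
time_s: 10.85
ee_pos: [0.4458, -0.3304, 0.1933]
eef_rot: [-3.142, -0.0, 0.281]
force: [0.7, 0.2, 0.5]
grip_width: 0.0748
grip_force: 0.0
bearing cen [ 0.4427 -0.3518] circ [ 0.4386 -0.3452] dia mm 74.82924312353134 go cm [-0.338  -2.1915]
bearing cen [ 0.4422 -0.3514] circ [ 0.4383 -0.3444] dia mm 75.65508037805557 go cm [-0.3806 -2.1583]
```

View pics/b.png

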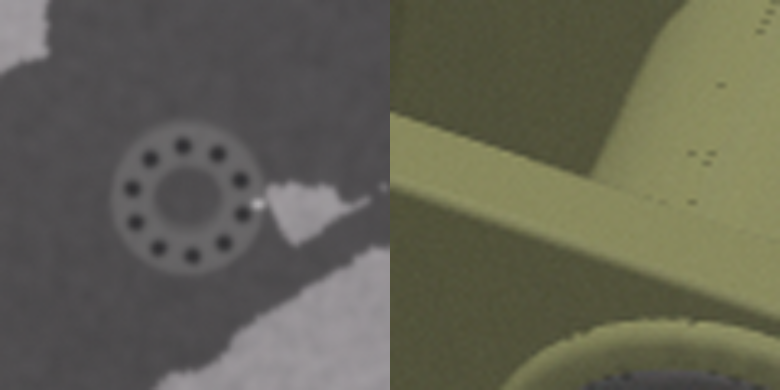

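Bearing centre is at about (187,198) in the crop, i.e. near (0.444,-0.330). The right half shows only the arm blocking the side camera.

```bash
python3 -m pendant '[[[-0.15,0.05,-3],0],[[0,0,-3],0],[[0,0,-3],0],[[0,0,-3],0],[[0,0,-2.9],0],[[0,0,-2],0],[[0,0,-1],0],[[0,0,-0.6],0],[[0,0,-0.3],0],[[0,0,0],0],[[0,0,0],0]]'
python3 -m pendant '[[[0,0,0],0],[[0,0,0],0],[[0,0,0],0],[[0,0,0],0],[[0,0,0],0],[[0,0,0],0],[[0,0,0],0],[[0,0,0],0]]' 0 25
```

```text
time_s: 11.92
ee_pos: [0.4447, -0.3306, 0.0061]
eef_rot: [3.14, -0.001, 0.282]
force: [0.5, 0.0, -0.7]
grip_width: 0.0755
grip_force: 0.0
time_s: 12.58
ee_pos: [0.4442, -0.3303, 0.0052]
eef_rot: [3.142, -0.0, 0.282]
force: [-1.6, 1.3, 5.4]
grip_width: 0.0496
grip_force: 25.0
```

```bash
python3 -m pendant '[[[0,0,1],0],[[0,0,3],0],[[0,0,3.5],0],[[0,0,3],0],[[0,0,1],0]]'
python3 -m pendant '[[[1.3,3.7,0],0],[[1.3,3.7,0],0],[[1.3,3.7,0],0],[[1.3,3.7,0],0],[[1.3,3.7,0],0],[[1.3,3.7,0],0],[[1.3,3.7,0],0],[[1.3,3.7,0],0],[[1.3,3.7,0],0],[[1.3,3.7,0],0],[[1.3,3.7,0],0],[[1.3,3.7,0],0],[[1.3,3.7,0],0],[[1.3,3.7,0],0],[[1.4,3.7,0],0],[[0.1,0.4,0],0],[[0,0,0],0],[[0,0,0],0],[[0,0,0],0]]'
python3 - <<'E'
from h import *
c=ctrl.camera("wrist"); s=ctrl.camera("side"); o=ctrl.get_obs(); e=o["ee_pos"]; zb=e[2]-.005
def cw(p): return np.round((proj(c,p)-[260,200])*2.4)
def cs(p): return np.round((proj(s,p)-[240,120])*4)
print(e,"held bottom/top wrist",cw([e[0],e[1],zb]),cw([e[0],e[1],zb+.014]),"side",cs([e[0],e[1],zb]),cs([e[0],e[1],zb+.014]))
p=[.641,.229]; print("tip",cw(p+[.08]),cs(p+[.08]),"seat",cw(p+[.03]),cs(p+[.03]),"spacer top",cw(p+[.046]),cs(p+[.046]))
cv2.imwrite("pics/d.png",np.hstack([cv2.resize(c["color"][200:350,260:410,::-1],(360,360),interpolation=2),cv2.resize(s["color"][120:210,240:330,::-1],(360,360),interpolation=2)]))
E
```

```text
time_s: 13.0
ee_pos: [0.4453, -0.3313, 0.1248]
eef_rot: [3.137, -0.003, 0.282]
force: [0.4, -0.6, -1.5]
grip_width: 0.0491
grip_force: 25.0
time_s: 14.58
ee_pos: [0.6409, 0.2273, 0.1196]
eef_rot: [3.141, 0.001, 0.281]
force: [-0.3, 0.1, -1.4]
grip_width: 0.0493
grip_force: 25.0
[0.6411 0.2273 0.1201] held bottom/top wrist [142. 208.] [142. 235.] side [162. 152.] [160. 130.]
tip [136. 154.] [163. 202.] seat [137. 100.] [168. 271.] spacer top [137. 115.] [166. 250.]
```

View pics/d.png

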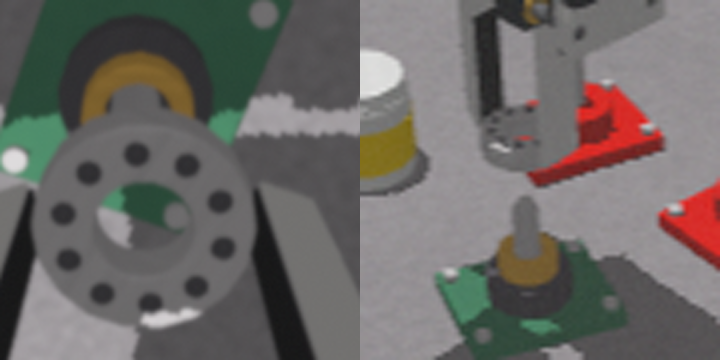

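The bearing is held level, with its bore at (143,226) in the left crop and about 2 mm ahead of the TCP. The spacer is seated, and the shaft axis is at x≈136 in that crop. I'll shift (-1.5,+1.2) mm and lower slowly.

```bash
python3 -m pendant '[[[-0.15,0.12,-0.5],0],[[0,0,-1],0],[[0,0,-0.6],0],[[0,0,-0.4],0],[[0,0,-0.4],0],[[0,0,-0.4],0],[[0,0,-0.4],0],[[0,0,-0.3],0],[[0,0,0],0],[[0,0,0],0]]'
```

```text
time_s: 15.52
ee_pos: [0.6396, 0.2299, 0.0799]
eef_rot: [-3.142, 0.0, 0.282]
force: [-0.0, 0.5, -1.1]
grip_width: 0.0494
grip_force: 25.0
```

```bash
python3 -m pendant '[[[0,-0.08,-0.4],0],[[0,0,-0.5],0],[[0,0,-0.5],0],[[0,0,-0.5],0],[[0,0,-0.4],0],[[0,0,-0.3],0],[[0,0,0],0],[[0,0,0],0]]'; python3 -m pendant '[[[0,0,-0.1],0],[[0,0,-0.1],0],[[0,0,-0.05],0],[[0,0,0],0],[[0,0,0],0]]'
```

```text
time_s: 16.18
ee_pos: [0.6396, 0.2291, 0.0538]
eef_rot: [-3.142, 0.0, 0.282]
force: [-0.2, 0.3, -2.2]
grip_width: 0.0496
grip_force: 25.0
time_s: 16.6
ee_pos: [0.6397, 0.2291, 0.0515]
eef_rot: [-3.142, -0.0, 0.282]
force: [-0.6, -0.6, -0.9]
grip_width: 0.0496
grip_force: 25.0
```

```bash
python3 -m pendant '[[[0,0,-0.05],0],[[0,0,-0.05],0],[[0,0,0],0],[[0,0,0],0]]'
```

```text
time_s: 16.93
ee_pos: [0.6398, 0.2292, 0.0513]
eef_rot: [-3.142, -0.001, 0.282]
force: [-2.7, -0.5, 5.2]
grip_width: 0.0494
grip_force: 25.0
```

```bash
python3 -m pendant '[[[0,0,0],0],[[0,0,0],0],[[0,0,0],0],[[0,0,0],0],[[0,0,1],0],[[0,0,3],0],[[0,0,4],0],[[0,0,4],0],[[0,0,3],0],[[-2,0.8,0],0],[[-3.5,1.5,0],0],[[-3.5,1.5,0],0],[[-3.5,1.5,0],0],[[-3.5,1.5,0],0],[[-3.5,1.4,0],0],[[0,0,0],0],[[0,0,0],0],[[0,0,0],0]]' 0.75
python3 - <<'E'
from h import *
c=ctrl.camera("wrist"); o=ctrl.get_obs(); print(o["ee_pos"])
u,v=proj(c,[.4445,.311,.022]).astype(int); print(u,v)
cv2.imwrite("pics/p.png",np.hstack([cv2.resize(c["color"][v-60:v+60,u-60:u+60,::-1],(390,390)),stack([.641,.2285])[:,390:]]))
np.save("w.npy",c["color"])
hsv=cv2.cvtColor(c["color"],cv2.COLOR_RGB2HSV); print(hsv[v-40:v+41:8,u,2],hsv[v,u-40:u+41:8,2])
E
```

```text
time_s: 18.43
ee_pos: [0.4451, 0.3111, 0.2012]
eef_rot: [-3.141, -0.001, 0.282]
force: [0.7, 0.1, 0.5]
grip_width: 0.0707
grip_force: 0.0
[0.4454 0.3108 0.2009]
319 217
[ 83  82  23  22  77 147  36  43 121 161 155] [152  55  20  29 137 147  30  20  85  83 159]
```

View pics/p.png

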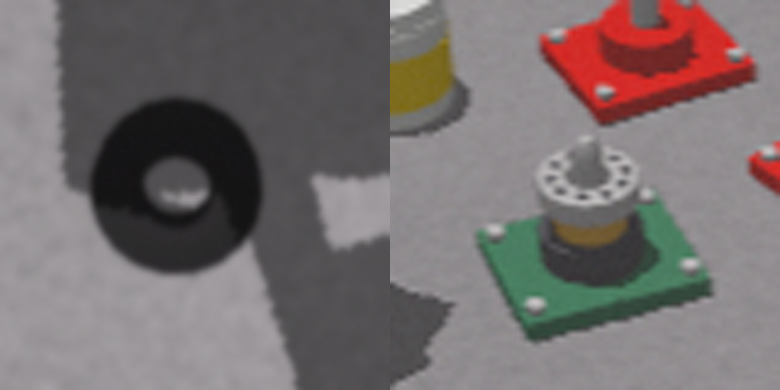

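The stack shows spacer and bearing seated flat. The pulley is at (177,188) in the crop, left of where I predicted. I'll cross-check with the other views.

Run:
```python
from h import *
HSV["pulley"]=((0,0,0),(180,255,62))
t=ctrl.camera("top"); s=ctrl.camera("side"); c=ctrl.camera("wrist")
for k,r in ((t,18),(s,17),(c,40)):
    h=blob(k,"pulley",proj(k,[.445,.316,.012]),r); w=np.array([ray(k,q[0],.011) for q in h],np.float32); print(cen(h),cv2.boundingRect(h),ray(k,cen(h),.011),cv2.minEnclosingCircle(w), proj(k,[.445,.316,.022]),proj(k,[.445,.316,0]))
print(ctrl.get_obs()["ee_pos"])
```

```text
[183.4803 328.5761] (168, 312, 34, 34) [0.443  0.3177] ((0.44517114758491516, 0.314436674118042), 0.04077419638633728) [182.7717 328.046 ] [185.6664 327.303 ]
[192.7628 196.8838] (181, 187, 24, 21) [0.4467 0.3167] ((0.4461383819580078, 0.31753095984458923), 0.04053007438778877) [191.2816 193.582 ] [193.0176 200.8479]
[313.4619 214.1527] (287, 188, 54, 53) [0.4442 0.3166] ((0.44366565346717834, 0.3163583278656006), 0.029128573834896088) [314.1232 215.9048] [314.3997 211.3859]
[0.4451 0.3107 0.2002]
```

```bash
python3 -m pendant '[[[-0.05,0.6,-3],0],[[0,0,-3],0],[[0,0,-3],0],[[0,0,-3],0],[[0,0,-3],0],[[0,0,-2],0],[[0,0,-1.2],0],[[0,0,-0.8],0],[[0,0,-0.5],0],[[0,0,0],0],[[0,0,0],0]]'
python3 -m pendant '[[[0,0,0],0],[[0,0,0],0],[[0,0,0],0],[[0,0,0],0],[[0,0,0],0],[[0,0,0],0],[[0,0,0],0],[[0,0,0],0]]' 0 30
```

```text
time_s: 19.65
ee_pos: [0.4447, 0.3173, 0.0063]
eef_rot: [-3.141, -0.001, 0.282]
force: [-0.2, 0.1, 0.0]
grip_width: 0.0705
grip_force: 0.0
time_s: 20.32
ee_pos: [0.4445, 0.3174, 0.0062]
eef_rot: [-3.141, -0.001, 0.282]
force: [-0.8, -1.6, 7.0]
grip_width: 0.0547
grip_force: 30.0
```

```bash
python3 -m pendant '[[[0,0,1],0],[[0,0,3],0],[[0,0,4],0],[[0,0,3.5],0],[[0,0,1],0],[[2,-1,0],0],[[3.5,-1.6,0],0],[[3.5,-1.6,0],0],[[3.5,-1.6,0],0],[[3.5,-1.6,0],0],[[3.5,-1.5,0],0],[[0,0,0],0],[[0,0,0],0],[[0,0,0],0]]'
python3 - <<'E'
from h import *
c=ctrl.camera("wrist"); s=ctrl.camera("side"); o=ctrl.get_obs(); e=o["ee_pos"]; zb=e[2]-.006
def cw(p): return np.round((proj(c,p)-[260,200])*2.4)
def cs(p): return np.round((proj(s,p)-[240,120])*4)
print(e,"held bottom/top wrist",cw([e[0],e[1],zb]),cw([e[0],e[1],zb+.022]),"side",cs([e[0],e[1],zb]),cs([e[0],e[1],zb+.022]))
p=[.641,.229]; print("tip",cw(p+[.08]),cs(p+[.08]),"brg top",cw(p+[.06]),cs(p+[.06]))
cv2.imwrite("pics/e.png",np.hstack([cv2.resize(c["color"][200:350,260:410,::-1],(360,360),interpolation=2),cv2.resize(s["color"][120:210,240:330,::-1],(360,360),interpolation=2)]))
E
```

```text
time_s: 21.48
ee_pos: [0.6384, 0.2281, 0.1295]
eef_rot: [-3.141, 0.002, 0.282]
force: [-0.9, -0.2, -3.0]
grip_width: 0.0551
grip_force: 30.0
[0.6382 0.2288 0.1305] held bottom/top wrist [139. 208.] [139. 251.] side [155. 137.] [153. 103.]
tip [142. 134.] [163. 202.] brg top [142. 112.] [165. 230.]
```

View pics/e.png

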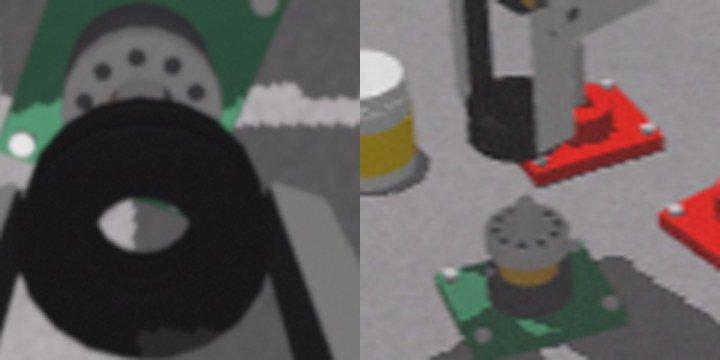

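The pulley is held level with its bore about at (144,241). The bearing is at x=143, and the side view says go about 1.7 mm forward.

```bash
python3 -m pendant '[[[0.17,0,-0.8],0],[[0,0,-1.2],0],[[0,0,-1],0],[[0,0,-0.6],0],[[0,0,-0.4],0],[[0,0,-0.4],0],[[0,0,-0.4],0],[[0,0,0],0],[[0,0,0],0]]'
```

```text
time_s: 22.33
ee_pos: [0.6409, 0.2281, 0.0825]
eef_rot: [3.142, -0.0, 0.282]
force: [-0.8, 0.2, -2.2]
grip_width: 0.0552
grip_force: 30.0
```

```bash
python3 -m pendant '[[[-0.08,0.06,-0.2],0],[[0,0,-0.3],0],[[0,0,-0.3],0],[[0,0,-0.3],0],[[0,0,-0.2],0],[[0,0,-0.1],0],[[0,0,0],0],[[0,0,0],0]]'; python3 -m pendant '[[[0,0,-0.1],0],[[0,0,-0.1],0],[[0,0,-0.05],0],[[0,0,0],0],[[0,0,0],0]]'
```

```text
time_s: 23.0
ee_pos: [0.6401, 0.2287, 0.0684]
eef_rot: [3.142, -0.0, 0.282]
force: [-0.2, 0.1, -2.0]
grip_width: 0.055
grip_force: 30.0
time_s: 23.42
ee_pos: [0.6402, 0.2288, 0.0663]
eef_rot: [-3.142, -0.0, 0.282]
force: [-1.4, -0.6, 1.5]
grip_width: 0.055
grip_force: 30.0
```

```bash
python3 -m pendant '[[[0,0,-0.05],0],[[0,0,0],0],[[0,0,0],0]]'; python3 -m pendant '[[[0,0,0],0],[[0,0,0],0],[[0,0,0],0],[[0,0,0],0],[[0,0,1],0],[[0,0,3],0],[[0,0,4],0],[[0,0,4],0],[[0,0,1.5],0]]' 0.8
python3 -m pendant '[[[-1.8,-3.4,0],0],[[-1.8,-3.4,0],0],[[-1.8,-3.4,0],0],[[-1.8,-3.4,0],0],[[-1.8,-3.4,0],0],[[-1.8,-3.4,0],0],[[-1.8,-3.4,0],0],[[-1.8,-3.4,0],0],[[-1.8,-3.4,0],0],[[-2.4,-3.1,0],0],[[0,0,0],0],[[0,0,0],0],[[0,0,0],0]]' 0.6
python3 - <<'E'
from h import *
HSV["fan"]=((0,0,130),(40,60,255))
c=ctrl.camera("wrist"); o=ctrl.get_obs(); print(o["ee_pos"])
u,v=proj(c,[.454,-.108,.03]).astype(int); print(u,v)
cv2.imwrite("pics/f.png",np.hstack([cv2.resize(c["color"][v-60:v+60,u-60:u+60,::-1],(390,390)),stack([.641,.2285])[:,390:]]))
E
```

```text
time_s: 23.67
ee_pos: [0.6403, 0.2288, 0.0662]
eef_rot: [-3.142, -0.001, 0.282]
force: [-2.0, -0.7, 6.1]
grip_width: 0.0548
grip_force: 30.0
time_s: 24.42
ee_pos: [0.6413, 0.2291, 0.2079]
eef_rot: [-3.142, -0.008, 0.282]
force: [0.4, -0.6, 0.6]
grip_width: 0.0751
grip_force: 0.0
time_s: 25.5
ee_pos: [0.4544, -0.1082, 0.2011]
eef_rot: [3.141, -0.001, 0.281]
force: [0.1, 0.3, -0.2]
grip_width: 0.0561
grip_force: 0.0
[ 0.4545 -0.1077  0.2009]
318 219
```

View pics/f.png

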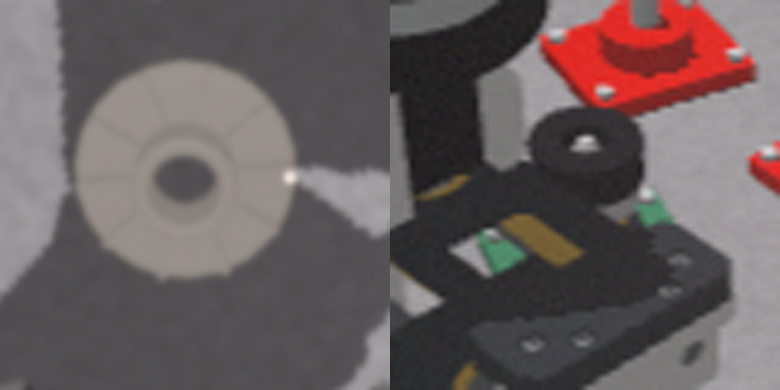

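The pulley is seated with the shaft tip showing in its bore. In the crop the fan disc centre is (185,169) and the hub-top centre about (184,185).

Run:
```python
from h import *
c=ctrl.camera("wrist"); o=ctrl.get_obs()
f=lambda x,y:(258+x/3.25,159+y/3.25)
print(ray(c,f(185,169),.006),ray(c,f(184,185),.03),o["ee_pos"])
HSV["bs"]=((100,100,30),(128,255,255))
h=blob(c,"bs",proj(c,[.469,.091,.012]),100); w=np.array([ray(c,q[0],.012) for q in h],np.float32); print("blue wrist",cv2.minAreaRect(w))
s=ctrl.camera("side");h=blob(s,"bs",proj(s,[.469,.091,.012]),40); w=np.array([ray(s,q[0],.012) for q in h],np.float32); print("blue side",cv2.minAreaRect(w))
```

```text
[ 0.4561 -0.1022] [ 0.4562 -0.1021] [ 0.4545 -0.1075  0.2004]
blue wrist ((0.46938517689704895, 0.09229054301977158), (0.08191601932048798, 0.09563164412975311), 86.3150863647461)
blue side ((0.4707987308502197, 0.08980508148670197), (0.08760783821344376, 0.09570872783660889), 86.19441986083984)
```

```bash
python3 -m pendant '[[[0.2,0.53,-3],0],[[0,0,-3],0],[[0,0,-3],0],[[0,0,-3],0],[[0,0,-2.5],0],[[0,0,-2],0],[[0,0,-1],0],[[0,0,-0.6],0],[[0,0,-0.4],0],[[0,0,0],0],[[0,0,0],0]]'
python3 -m pendant '[[[0,0,0],0],[[0,0,0],0],[[0,0,0],0],[[0,0,0],0],[[0,0,0],0],[[0,0,0],0],[[0,0,0],0],[[0,0,0],0]]' 0 20
```

```text
time_s: 26.67
ee_pos: [0.4566, -0.1031, 0.0162]
eef_rot: [3.141, -0.001, 0.282]
force: [0.2, 0.7, -0.1]
grip_width: 0.0563
grip_force: 0.0
time_s: 27.33
ee_pos: [0.4562, -0.103, 0.0158]
eef_rot: [3.141, -0.0, 0.282]
force: [-1.0, -0.4, 6.4]
grip_width: 0.0336
grip_force: 20.0
```

```bash
python3 -m pendant '[[[0,0,1],0],[[0,0,3],0],[[0,0,3.5],0],[[0,0,3.5],0],[[0,0,1.5],0],[[0,1,0],0],[[-0.9,3.4,0],0],[[-0.9,3.4,0],0],[[-0.9,3.4,0],0],[[-0.9,3.4,0],0],[[-0.9,3.2,0],0],[[0,0,0],0],[[0,0,0],0],[[0,0,0],0]]'
python3 - <<'E'
from h import *
HSV["bs"]=((100,100,25),(128,255,255))
c=ctrl.camera("wrist"); s=ctrl.camera("side"); e=ctrl.get_obs()["ee_pos"]; print(e)
h=blob(c,"bs",proj(c,[.469,.091,.012]),100); w=np.array([ray(c,q[0],.012) for q in h],np.float32); print("blue wrist",cv2.minAreaRect(w))
u,v=np.round(proj(c,[.470,.092,.04])).astype(int); u2,v2=np.round(proj(s,[.45,.085,.08])).astype(int)
v=min(v,400)
a=c["color"][v-70:v+130,u-100:u+100,::-1]; b=s["color"][v2-50:v2+50,u2-50:u2+50,::-1]
print("wrist crop origin",u-100,v-70,"x2; side origin",u2-50,v2-50,"x4")
for p in ([.470,.092],): print("tip/seat wrist",*[(proj(c,p+[z])-[u-100,v-70])*2 for z in (.08,.03)],"side",*[(proj(s,p+[z])-[u2-50,v2-50])*4 for z in (.08,.03)])
zb=e[2]-.0158
print("hub top",(proj(c,[*e[:2],zb+.03])-[u-100,v-70])*2,"disc",(proj(c,[*e[:2],zb+.004])-[u-100,v-70])*2,"side",[(proj(s,[*e[:2],zb+z])-[u2-50,v2-50])*4 for z in (0,.03)])
cv2.imwrite("pics/g.png",np.hstack([cv2.resize(a,(400,400),interpolation=2),cv2.resize(b,(400,400),interpolation=2)]))
E
```

```text
time_s: 28.5
ee_pos: [0.4108, 0.0749, 0.14]
eef_rot: [-3.142, 0.001, 0.282]
force: [-0.3, 0.2, -0.8]
grip_width: 0.0335
grip_force: 20.0
[0.4111 0.0743 0.1401]
blue wrist ((0.46930310130119324, 0.09457247704267502), (0.07924426347017288, 0.09511307626962662), 86.3210678100586)
wrist crop origin 219 92 x2; side origin 172 184 x4
tip/seat wrist [200.9199 149.6797] [200.8546 138.1259] side [235.1696 179.9453] [247.5887 251.4875]
hub top [203.1194 420.1935] disc [202.8085 379.4481] side [array([114.641 , 171.5474]), array([102.9817, 122.1333])]
```

View pics/g.png

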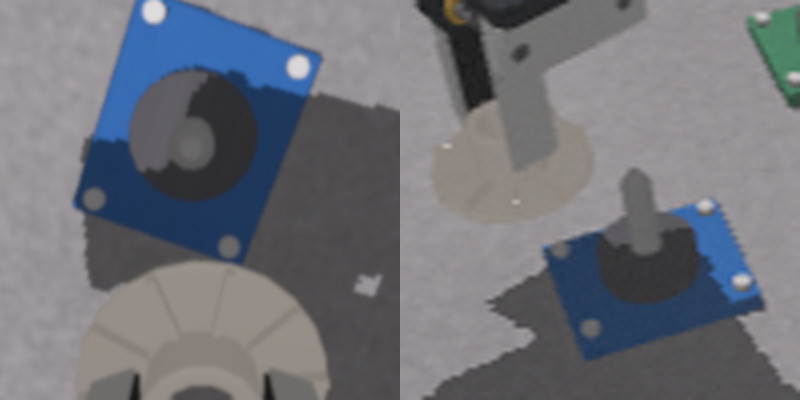

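The blue plate measures (0.4693,0.0946). The shaft tip is at (192,146) in the crop, and casting it gives a shaft at about (0.470,0.0955). The fan hangs level and centred on the TCP. I'll move over, staying above the tip.

```bash
python3 -m pendant '[[[3,1.1,0],0],[[2.9,1.05,-0.5],0],[[0,0,-1.5],0],[[0,0,-1],0],[[0,0,-0.5],0],[[0,0,0],0],[[0,0,0],0],[[0,0,0],0]]'
python3 - <<'E'
from h import *
HSV["fan"]=((8,10,110),(28,70,255))
s=ctrl.camera("side"); c=ctrl.camera("wrist"); e=ctrl.get_obs()["ee_pos"]; zb=e[2]-.0158; print(e)
for k,n,r in ((s,"side",24),(c,"wrist",70)):
    q=proj(k,[*e[:2],zb+.006]); h=blob(k,"fan",q,r); x,y,w,hh=cv2.boundingRect(h); print(n,"pred",q,"bbox ctr",x+w/2-.5,y+hh/2-.5,"w",w,hh,"cen",cen(h),"ray",ray(k,cen(h),zb+.006))
for z in (.08,.03,zb+.006): print(z,proj(s,[.470,.0955,z]),proj(c,[.470,.0955,z]))
E
```

```text
time_s: 29.27
ee_pos: [0.4701, 0.0962, 0.1062]
eef_rot: [3.141, -0.001, 0.281]
force: [-0.3, -0.8, -0.3]
grip_width: 0.0337
grip_force: 20.0
[0.4702 0.0964 0.1062]
side pred [229.0547 221.4499] bbox ctr 229.5 222.0 w 38 29 cen [229.4205 222.615 ] ray [0.4697 0.0928]
wrist pred [319.0547 283.1415] bbox ctr 321.0 284.0 w 127 121 cen [320.3357 282.2884] ray [0.4709 0.0959]
0.08 [230.1867 227.9318] [320.3746 273.1881]
0.03 [233.3069 245.815 ] [320.1629 248.3124]
0.0964042798614353 [229.1092 221.7567] [320.4655 283.8762]
```

```bash
python3 -m pendant '[[[0,-0.05,-0.5],0],[[0,0,-0.5],0],[[0,0,-0.4],0],[[0,0,-0.4],0],[[0,0,-0.4],0],[[0,0,0],0],[[0,0,0],0]]'
```

```text
time_s: 29.95
ee_pos: [0.4699, 0.096, 0.0832]
eef_rot: [-3.142, 0.001, 0.282]
force: [0.2, 0.5, -0.2]
grip_width: 0.0335
grip_force: 20.0
```

```bash
python3 -m pendant '[[[0,0,-0.5],0],[[0,0,-0.6],0],[[0,0,-0.6],0],[[0,0,-0.6],0],[[0,0,-0.6],0],[[0,0,-0.3],0],[[0,0,-0.2],0],[[0,0,0],0],[[0,0,0],0]]'; python3 -m pendant '[[[0,0,-0.1],0],[[0,0,-0.1],0],[[0,0,-0.05],0],[[0,0,0],0],[[0,0,0],0]]'
```

```text
time_s: 30.7
ee_pos: [0.4701, 0.096, 0.0495]
eef_rot: [-3.142, -0.0, 0.282]
force: [-0.4, 0.2, -0.5]
grip_width: 0.0335
grip_force: 20.0
time_s: 31.12
ee_pos: [0.4701, 0.096, 0.047]
eef_rot: [3.142, -0.0, 0.282]
force: [0.5, -0.3, -0.0]
grip_width: 0.0335
grip_force: 20.0
```

```bash
python3 -m pendant '[[[0,0,-0.1],0],[[0,0,-0.05],0],[[0,0,0],0],[[0,0,0],0]]'; python3 -m pendant '[[[0,0,-0.05],0],[[0,0,0],0],[[0,0,0],0]]'
```

```text
time_s: 31.45
ee_pos: [0.4702, 0.096, 0.0458]
eef_rot: [3.142, -0.0, 0.282]
force: [-2.8, -0.1, 5.4]
grip_width: 0.0338
grip_force: 20.0
time_s: 31.7
ee_pos: [0.4702, 0.096, 0.0457]
eef_rot: [3.141, -0.0, 0.282]
force: [-4.9, -1.2, 11.9]
grip_width: 0.033
grip_force: 20.0
```

```bash
python3 -m pendant '[[[0,0,0.05],0],[[0,0,0],0],[[0,0,0],0],[[0,0,0],0],[[0,0,1],0],[[0,0,3],0],[[0,0,4],0],[[0,0,4],0],[[0,0,3],0],[[3.1,-1.8,0],-0.1],[[3.1,-1.8,0],-0.1],[[3.2,-1.8,0],-0.08],[[3.2,-1.8,0],0],[[3.2,-1.8,0],0],[[3.2,-1.9,0],0],[[0,0,0],0],[[0,0,0],0],[[0,0,0],0]]' 0.6
python3 - <<'E'
from h import *
c=ctrl.camera("wrist"); print(ctrl.get_obs()["ee_pos"],ctrl.get_obs()["eef_rot"])
for z in (.008,.014): wmeas("clamp",[.660,-.013],z,40,c=c)
# stand check: fan bbox in side view
s=ctrl.camera("side"); HSV["fan"]=((8,5,110),(40,70,255)); h=blob(s,"fan",proj(s,[.470,.0955,.04]),30); print("fan",cen(h),cv2.boundingRect(h),proj(s,[.470,.0955,.036]))
E
```

```text
time_s: 33.2
ee_pos: [0.6596, -0.0127, 0.1957]
eef_rot: [-3.141, 0.0, 0.002]
force: [0.1, 0.2, 1.3]
grip_width: 0.0561
grip_force: 0.0
[ 0.6594 -0.0124  0.1961] [-3.1415 -0.0002  0.0022]
clamp cen [ 0.6585 -0.0115] circ [ 0.6582 -0.011 ] dia mm 45.120056718587875 go cm [-0.0959  0.0903]
clamp cen [ 0.6599 -0.0115] circ [ 0.6596 -0.011 ] dia mm 44.386252760887146 go cm [0.042  0.0883]
fan [233.3584 244.4608] (216, 231, 35, 28) [232.9449 243.7402]
```

```bash
python3 -m pendant '[[[0.05,0.1,-3],0],[[0,0,-3],0],[[0,0,-3],0],[[0,0,-3],0],[[0,0,-3],0],[[0,0,-2],0],[[0,0,-1],0],[[0,0,-0.8],0],[[0,0,-0.3],0],[[0,0,0],0],[[0,0,0],0]]'
python3 -m pendant '[[[0,0,0],0],[[0,0,0],0],[[0,0,0],0],[[0,0,0],0],[[0,0,0],0],[[0,0,0],0],[[0,0,0],0],[[0,0,0],0]]' 0 20
```

```text
time_s: 34.22
ee_pos: [0.6612, -0.0119, 0.0059]
eef_rot: [3.141, -0.002, 0.002]
force: [-0.0, -0.6, 0.2]
grip_width: 0.0566
grip_force: 0.0
time_s: 34.88
ee_pos: [0.661, -0.012, 0.0054]
eef_rot: [3.142, -0.001, 0.002]
force: [-0.7, 0.2, 6.5]
grip_width: 0.0433
grip_force: 20.0
```

```bash
python3 -m pendant '[[[0,0,1],0],[[0,0,3],0],[[0,0,4],0],[[0,0,3],0],[[0,0,0.5],0],[[-1.5,1,0],0],[[-3.5,2,0],0],[[-3.5,2,0],0],[[-3.5,2,0],0],[[-3.5,2,0],0],[[-3.6,1.75,0],0],[[0,0,0],0],[[0,0,0],0],[[0,0,0],0]]'
python3 - <<'E'
from h import *
s=ctrl.camera("side"); c=ctrl.camera("wrist"); e=ctrl.get_obs()["ee_pos"]; zt=e[2]+.0087; print(e)
h=blob(c,"clamp",proj(c,[*e[:2],zt]),60); x,y,w,hh=cv2.boundingRect(h); print("wrist bbox",x,y,w,hh,"ray",ray(c,cen(h),zt-.003))
# expected bbox if the ring were centred on the TCP
th=np.linspace(0,6.28,60)
P=lambda k,dx,zs:np.array([proj(k,[e[0]+dx+.022*np.cos(a),e[1]+.022*np.sin(a),z]) for a in th for z in zs])
for dx in (0,.002): q=P(c,dx,(zt-.014,zt)); print(dx,q.min(0),np.ptp(q,axis=0))
h=blob(s,"clamp",proj(s,[*e[:2],zt]),30); print("side",cv2.boundingRect(h)); 
for dx in (0,.002): q=P(s,dx,(zt-.014,zt)); print(dx,q.min(0),np.ptp(q,axis=0))
u2,v2=np.round(proj(s,[.47,.0955,.08])).astype(int); u,v=np.round(proj(c,[*e[:2],.09])).astype(int)
cv2.imwrite("pics/k.png",np.hstack([cv2.resize(c["color"][v-75:v+75,u-75:u+75,::-1],(400,400),interpolation=2),cv2.resize(s["color"][v2-45:v2+45,u2-45:u2+45,::-1],(400,400),interpolation=2)]))
E
```

```text
time_s: 36.05
ee_pos: [0.4702, 0.0954, 0.1199]
eef_rot: [-3.142, -0.001, 0.002]
force: [0.6, -0.1, -0.6]
grip_width: 0.0435
grip_force: 20.0
[0.4704 0.095  0.1195]
wrist bbox 280 256 83 81 ray [0.4696 0.0942]
0 [277.5492 249.4957] [83.1311 84.4412]
0.002 [277.4302 246.0251] [83.3853 84.6752]
side (217, 204, 11, 18)
0 [215.5881 202.1441] [24.083  20.3542]
0.002 [216.5956 201.8486] [24.0469 20.3303]
```

```bash
python3 -m pendant '[[[0.05,0.03,-0.8],0],[[0,0,-1],0],[[0,0,-0.8],0],[[0,0,-0.4],0],[[0,0,-0.4],0],[[0,0,-0.4],0],[[0,0,-0.4],0],[[0,0,0],0],[[0,0,0],0]]'
```

```text
time_s: 36.9
ee_pos: [0.47, 0.0958, 0.0774]
eef_rot: [3.142, 0.0, 0.002]
force: [0.1, -0.4, -0.7]
grip_width: 0.0434
grip_force: 20.0
```

Bottom is at about 72 mm with no contact, so the ring is on the shaft. Going on to 60 mm (TCP 65.3 mm).

```bash
python3 -m pendant '[[[0,0,-0.3],0],[[0,0,-0.3],0],[[0,0,-0.2],0],[[0,0,-0.2],0],[[0,0,0],0],[[0,0,0],0]]';  python3 -m pendant '[[[0,0,-0.1],0],[[0,0,-0.05],0],[[0,0,0],0],[[0,0,0],0]]'
```

```text
time_s: 37.4
ee_pos: [0.47, 0.0958, 0.0674]
eef_rot: [-3.142, 0.0, 0.002]
force: [0.9, -0.2, -0.1]
grip_width: 0.0432
grip_force: 20.0
time_s: 37.73
ee_pos: [0.4701, 0.0958, 0.066]
eef_rot: [-3.142, -0.0, 0.002]
force: [0.5, 0.3, -0.4]
grip_width: 0.0433
grip_force: 20.0
```

```bash
python3 -m pendant '[[[0,0,-0.05],0],[[0,0,0],0],[[0,0,0],0]]'
```

```text
time_s: 37.98
ee_pos: [0.47, 0.0958, 0.0654]
eef_rot: [3.142, 0.0, 0.002]
force: [-0.1, -0.8, -0.6]
grip_width: 0.0434
grip_force: 20.0
```

```bash
python3 -m pendant '[[[0,0,-0.05],0],[[0,0,-0.03],0],[[0,0,0],0],[[0,0,0],0]]'
```

```text
time_s: 38.32
ee_pos: [0.4701, 0.0958, 0.0652]
eef_rot: [-3.142, -0.0, 0.002]
force: [-3.9, -0.9, 9.5]
grip_width: 0.0433
grip_force: 20.0
```

Contact. Release, rise, and move back to clear the view.

```bash
python3 -m pendant '[[[0,0,0.03],0],[[0,0,0],0],[[0,0,0],0],[[0,0,0],0],[[0,0,0.5],0],[[0,0,2],0],[[0,0,4],0],[[0,0,4],0],[[0,0,4],0],[[0,-3.5,0],0],[[0,-4,0],0],[[0,-4,0],0],[[0,-4,0],0],[[0,-4,0],0],[[0,-4,0],0],[[0,-4,0],0],[[0,0,0],0],[[0,0,0],0]]' 0.6
python3 - <<'E'
from h import *
s=ctrl.camera("side"); t=ctrl.camera("top")
cv2.imwrite("pics/final.png",np.hstack([cv2.resize(s["color"][110:290,180:380,::-1],(400,360)),cv2.resize(t["color"][130:350,100:345,::-1],(400,360))]))
E
```

```text
time_s: 39.82
ee_pos: [0.4696, -0.1807, 0.2099]
eef_rot: [-3.141, 0.0, -0.001]
force: [0.1, 0.6, -0.6]
grip_width: 0.0564
grip_force: 0.0
```

View pics/final.png

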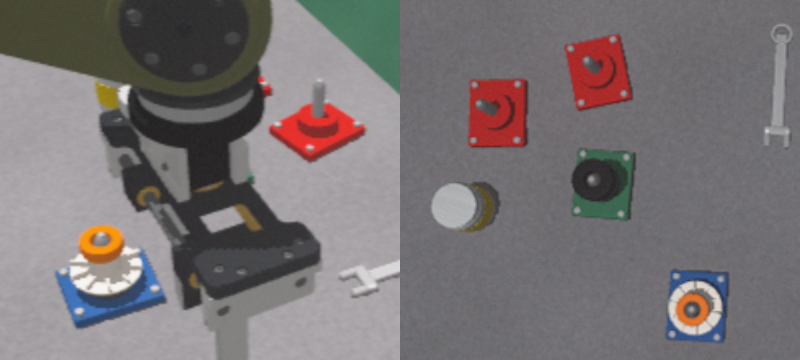

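Both stacks are complete and flat: the pulley is on top of the green shaft (596,180), the ring is on the fan on the blue shaft (690,310), and the bystanders haven't moved.

```bash
python3 -c "
from station import ctrl
print(ctrl.hand_in())"
```

```text
the job is handed in; nothing more can be done
None
```

Job handed in at about 40 s on the robot's clock: spacer, bearing and pulley are on the green stand, fan and clamp ring on the blue stand, all lowered into contact, lying flat and released; no verdict came back.

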